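# Load the parts tray into the washing stand and pump the cleaner

### The job

Slide the parts tray, with the hub standing in it, into the washing stand under the rails' lips until it is fully home against the back stop. Only then push the cap of the cleaner canister well down on its spring and let it come all the way up again. Keep the hub standing in the tray, and leave the other loose things on the bench where they are.

Things in the scene. Friction and masses are not known exactly. Their poses are not given: they have to be found in the camera images.
- tray: Open aluminium tray on the bench, 120 mm wide (its x), 160 mm long (y), 30 mm high, walls and floor 4 mm, about 0.45 kg. Origin: centre of its underside. At the middle of its +y end it has an upright fin to hold it by. It goes into the stand -y end first, sliding flat on the bench.
- tray_fin (a point): Grip point on the tray's fin, 40 mm above the tray's underside and 101 mm from its origin along +y; axes as the tray's. The fin is an upright plate 12 mm thick (tray x), reaching 41 mm out from the tray's end (tray y 80 to 121 mm), its top 55 mm above the bench, free on both sides.
- hub: Dark steel hub standing loose in the tray: round flange 68 mm across and 12 mm high, with a neck 40 mm across above it, 50 mm high in all, about 0.25 kg. Origin: centre of its underside; z up along its axis.
- stand: Steel washing stand fixed to the bench: two rails along its y (-80 to +70 mm), 130 mm apart inside, 44 mm high, with lips reaching 14 mm inwards, underside 40 mm up; the tray slides beneath them on the bench (no floor). Back stop face at y = -80. Origin: on the bench, where the tray's origin lies when fully home; the home tray has the stand's axes. Canister axis at x = 130, y = -35 mm.
- stand_mouth (a point): Middle of the stand's mouth on the bench, 70 mm from the stand's origin along its +y, where the tray enters, moving along the stand's -y. Two flared guides, 40 mm high, lead in from y = 104 mm, where they are about 165 mm apart.
- cap_top (a point): Centre of the top of the cleaner canister's cap: a grey disc 52 mm across, 202 mm above the bench when up; it moves straight down. The canister, white with a grey band, 72 mm across, is clamped to the stand beside the rails; a thin spout, 166 mm up, reaches over the tray's place. The loose spray can elsewhere is not it.
- cap (a joint): How far the sprung cap is pressed down, in m: 0 up, 0.012 fully down. It takes about 3 N to start and 8 N at the bottom; a press of more than 9 mm counts.
- spray_can: Bystander: loose grey spray can with its lid on, 66 mm across, 190 mm high. Origin: centre of its underside.
- tape: Bystander: roll of grey tape lying flat, 100 mm across, 48 mm high. Origin: centre of its underside.
- jar: Bystander: glass jar with steel lid, 72 mm across, 90 mm high. Origin: centre of its underside.
- pail: Bystander: white plastic pot with two side handles, 120 mm across, 85 mm high. Origin: centre of its underside.
- screwdriver: Bystander: screwdriver lying along its x, 200 mm long, about 30 mm high. Origin: under its middle.
- hammer: Bystander: hammer lying along its x, 280 mm long, about 30 mm high. Origin: under its middle.
- bin: Bystander: open blue plastic bin, 120 x 160 mm, 70 mm high. Origin: centre of its underside.
Mind the look-alikes: they are no part of the job. What is shaped like the hub but pink is not meant.

How it is judged (in metres and radians):
On the way, in this order (a step that is already met when the one before it is completed fails the run):
1. the tray is fully home in the stand with the hub in it, the cap not pressed (y of tray in the frame of stand between -0.008 and 0.01 m and x of tray in the frame of stand between -0.012 and 0.012 m and z of tray in the frame of stand below 0.01 m and angle between the y axis of tray and the y axis of stand, either way round below 0.1 rad and angle between tray's own z axis and vertical below 0.08 rad and x of hub in the frame of tray between -0.06 and 0.06 m and y of hub in the frame of tray between -0.08 and 0.08 m and z of hub in the frame of tray below 0.02 m and angle between hub's own z axis and vertical below 0.2 rad and value of joint cap below 0.003 m), for 0.2 s.
2. the cap is pressed more than 9 mm down with the tray home (y of tray in the frame of stand between -0.008 and 0.01 m and x of tray in the frame of stand between -0.012 and 0.012 m and z of tray in the frame of stand below 0.01 m and angle between the y axis of tray and the y axis of stand, either way round below 0.1 rad and angle between tray's own z axis and vertical below 0.08 rad and x of hub in the frame of tray between -0.06 and 0.06 m and y of hub in the frame of tray between -0.08 and 0.08 m and z of hub in the frame of tray below 0.02 m and angle between hub's own z axis and vertical below 0.2 rad and value of joint cap above 0.009 m), for 0.1 s.
At the end, for the whole second after the job is handed in: The tray lies flat in the stand, within 10 mm of its fully home place along the rails (12 mm sideways, 0.1 rad), the hub stands upright in it, both at rest, and the cap is up again (within 3 mm) (all of step 1 and linear speed of each of tray, hub below 0.02 m/s); the robot touches nothing.
It fails at once if the cap is pressed (more than 4 mm) while the tray is not home (value of joint cap above 0.004 m and not (y of tray in the frame of stand between -0.008 and 0.01 m and x of tray in the frame of stand between -0.012 and 0.012 m and z of tray in the frame of stand below 0.01 m and angle between the y axis of tray and the y axis of stand, either way round below 0.1 rad and angle between tray's own z axis and vertical below 0.08 rad)).
It fails at once if the hub is tipped over or leaves the tray (angle between hub's own z axis and vertical above 0.7 rad or z of hub in the frame of tray above 0.06 m or horizontal distance between hub and tray above 0.13 m).
It fails at once if another loose thing is pushed more than 30 mm or knocked over (distance of any of spray_can, tape, jar, pail, screwdriver, hammer, bin from where it was at the start of the episode above 0.03 m or angle between any of spray_can, tape, jar, pail, bin's own z axis and vertical above 0.6 rad).
It also fails if it takes over 54 s, if anything falls off the work surface, if the arm or the gripper's body presses on something with over 40 N, if the wrist force passes 120 N, or if a joint passes its speed limit or range.

### The arm

A 6-joint arm with a two-finger parallel gripper is mounted at the origin on the work surface. World frame = base frame: x ahead of the robot, y to its left, z up, the work surface at z = 0. Lengths are in m, angles in degrees, forces in N, time in s.
With the tool pointing down it reaches from about 0.3 to 0.75 m from the base axis. Payload 8.5 kg.
Tool frame: the origin (TCP) lies on the centre line of the jaws, within the pads' length; the fingertips stand 19 mm ahead of it and the grasp point (between the pads) is the TCP; z points along the fingers, x is the direction in which the jaws open and shut, and the axes are right-handed (so a half turn about z gives the same grasp; the last joint's range is limited). The gripper opens to 85 mm and grips with 20 to 120 N. Pads are 22 mm wide; open, the fingers measure 114 mm over their backs; the gripper's body (76 mm by 85 mm) begins 54 mm behind the grasp point. The pads swing forward as they close: fully open they stand 13 mm farther back than shut.
Start: joints at [-79.2, 21.807, 74.336, -0, 83.858, -12.336], TCP at [0.216, -0.506, 0.25] pointing down, gripper open.
Joint ranges: [-178.18, 178.18], [-50.72, 133.34], [12.68, 142.11], [-81.47, 261.47], [9.98, 163.14], [-165.26, 165.26]. Speed limits (degrees/s): [136.94, 136.94, 180, 180, 180, 180].

### API

Orientations are given as a 3x3 rotation matrix whose columns are the frame's x, y, z axes.
In Python, from rig import env, cams, order gives the robot as it stands.
- The arm moves only by the tool step_arm, never from a script. Its argument "steps" is a list of rows, each an object with "xyz": the shift along the tool's x, y, z normalised to -1 to 1, where 1 is 0.04 m, a list of three; "turn": the turn, a rotation vector about the tool's x, y, z normalised to -1 to 1, where 1 is 0.08 rad, a list of three; "gripper": the gripper command: -1 is shut, 1 is fully open, values between are in proportion. A call has 1 to 20 rows; each row shifts and turns the commanded pose from where the row before left it, along the tool's axes as they then stand; what a row does not reach is not made up. A row lasts 1/12 s, in which the tool goes at most 41.7 mm and 7.16 degrees, less where a joint would pass 70% of its speed; a pose out of reach is approached as far as the arm can. A call with a number of a shift or a turn outside -1 to 1 is refused whole. A call with a gripper value outside its range is refused whole. The fingers move at their own pace and stop on an object; "squeeze" is the grip in N (left out, the last holds). Time passes only in rows, so rows that do not move let the fingers close. It gives the time, the measured TCP pose, the force and the opening at its end, in the units of the state.
- env.observe(): the state, without advancing time (a new reading comes with each control period).
- cams.get_image(name): name is "scene" or "top"; returns (picture, depth): 480x640x3 uint8, red, green, blue; 480x640 float32, m along the optical axis (not along the pixel's ray), 0 where there is no reading.
- cams.camera_info(name): a dict with "fx", "fy", "cx", "cy" (pixels), "k1" (the pictures are not rectified: a ray, as slopes to the right and down, at radius r is drawn at 1 + k1 r^2 times it, then the intrinsics apply), "extrinsics" (4x4, takes a point from camera to world coordinates). Camera axes: x right, y down, z forward; pixel columns grow to the right and rows downward; lengths in m; the calibration is good to about 2 mm. A picture is of the moment at which its call begins. camera_info takes no time and is no camera call.
- order.close_job(): hands the job in, once; it reports no verdict.
The state is a dict: "time_s": time; "q": joint angles; "qvel": joint speeds; "joint_efforts": joint torques, N m; "position": TCP position; "tool_rot": TCP orientation; "ft_force": force on the tool from outside, world axes, zero at the start; "wrist_torque": the same for the moment, N m; "grip_width": finger opening in m.
Only numpy, scipy, OpenCV 4.12 (cv2) and the standard library are available. Lean on these libraries where they do the work, as an engineer would, in place of code of your own. Each camera call takes 0.05 s, during which the arm holds its last target. There are 200 camera calls.

## Working session

There is one attempt and no reset: what is moved stays moved. The work goes in short steps, Python scripts to look and compute and a tool call to move; the robot and the scene stay as the last step left them, time stands still between calls to the robot, and variables do not carry over. Pictures are saved under pics/ and viewed, about 8 in all and at most 12, crops included, and the job is handed in when it is done.

Besides the shell and the picture viewer there is one more tool, called after "Emit:" as name([rows], argument=value, ...), one row to a line, values as JSON. step_arm: Moves the arm, as the interface text tells. Scaled input: -1 to 1 covers 0.04 m each way for a shift and 0.08 rad each way for a turn. Its arguments: {"type":"object","properties":{"steps":{"type":"array"},"squeeze":{"type":"number"}},"required":["steps"]}

```bash
mkdir -p pics; cat > h.py <<'E'
import numpy as np, cv2
from rig import env, cams, order
def grab(n):
    im,d=cams.get_image(n); np.savez(f'pics/{n}.npz',im=im,d=d); return im,d
def world(n,pts,d,z=None):
    c=cams.camera_info(n); K=np.array([[c['fx'],0,c['cx']],[0,c['fy'],c['cy']],[0,0,1]]); T=np.array(c['extrinsics'])
    out=[]
    for u,v in pts:
        s=cv2.undistortPoints(np.array([[[u,v]]],float),K,np.array([c['k1'],0,0,0,0.]))[0,0]
        r=T[:3,:3]@np.array([s[0],s[1],1])
        if z is None:
            p=d[int(v)-1:int(v)+2,int(u)-1:int(u)+2]; p=p[p>0]; k=np.median(p) if len(p) else np.nan
        else: k=(z-T[2,3])/r[2]
        out.append(T[:3,3]+k*r)
    return np.array(out)
def cloud(n,d):
    c=cams.camera_info(n); K=np.array([[c['fx'],0,c['cx']],[0,c['fy'],c['cy']],[0,0,1]]); T=np.array(c['extrinsics'])
    vv,uu=np.mgrid[:480,:640]
    s=cv2.undistortPoints(np.stack([uu,vv],-1).reshape(-1,1,2).astype(float),K,np.array([c['k1'],0,0,0,0.]))[:,0]
    P=np.c_[s,np.ones(len(s))]*d.reshape(-1,1)
    W=P@T[:3,:3].T+T[:3,3]; W[d.reshape(-1)==0]=np.nan
    return W.reshape(480,640,3)
def save(im,name,crop=None,f=1):
    if crop: x0,y0,x1,y1=crop; im=im[y0:y1,x0:x1]
    cv2.imwrite('pics/'+name,cv2.resize(im[...,::-1],None,fx=f,fy=f,interpolation=cv2.INTER_CUBIC))
E
python3 - <<'E'
from h import *
for n in('scene','top'):
    im,d=grab(n); save(im,n+'1.png'); c=cams.camera_info(n); print(n,c)
print(env.observe())
E
```

```text
scene {'fx': 583.343846964683, 'fy': 583.343846964683, 'cx': 331.92535441001127, 'cy': 239.51651370991962, 'k1': -0.1378449362152742, 'extrinsics': array([[ 0.84410896,  0.32855654, -0.42371059,  1.12224622],
       [ 0.53608725, -0.5031508 ,  0.67782721, -0.88053428],
       [ 0.00951424, -0.79930587, -0.60084907,  0.96394855],
       [ 0.        ,  0.        ,  0.        ,  1.        ]])}
top {'fx': 503.6302782198568, 'fy': 503.6302782198568, 'cx': 320.9008606049948, 'cy': 237.4895298697799, 'k1': -0.047133515544361806, 'extrinsics': array([[ 1.45846199e-03, -9.95711953e-01,  9.24963752e-02,
         4.16029126e-01],
       [-9.99998929e-01, -1.46352449e-03,  1.30988850e-05,
         6.28248721e-02],
       [ 1.22327994e-04, -9.24962952e-02, -9.95713021e-01,
         1.61649492e+00],
       [ 0.00000000e+00,  0.00000000e+00,  0.00000000e+00,
         1.00000000e+00]])}
{'time_s': 0.1, 'q': array([-7.92001000e+01,  2.18379227e+01,  7.43802126e+01,  1.29165539e-03,
        8.38599684e+01, -1.23365012e+01]), 'qvel': array([-0.08567008, -0.09791825, -0.21712052, -0.06392093,  0.08402937,
       -0.00257209]), 'joint_efforts': array([ 4.78976697e-03, -4.49219084e+01, -2.31654060e+01, -1.11571542e-04,
        3.69929447e-03,  9.98342742e-07]), 'position': array([ 0.21605558, -0.50551588,  0.24976725]), 'tool_rot': array([[ 3.92919033e-01, -9.19573042e-01, -2.33412127e-04],
       [-9.19572114e-01, -3.92918978e-01,  1.34322066e-03],
       [-1.32690156e-03, -3.13137679e-04, -9.99999071e-01]]), 'ft_force': array([-0.39535847,  0.13872403, -0.06218898]), 'wrist_torque': array([-0.03536377,  0.04848071,  0.0061161 ]), 'grip_width': 0.08513884765468444}
```

View pics/top1.png

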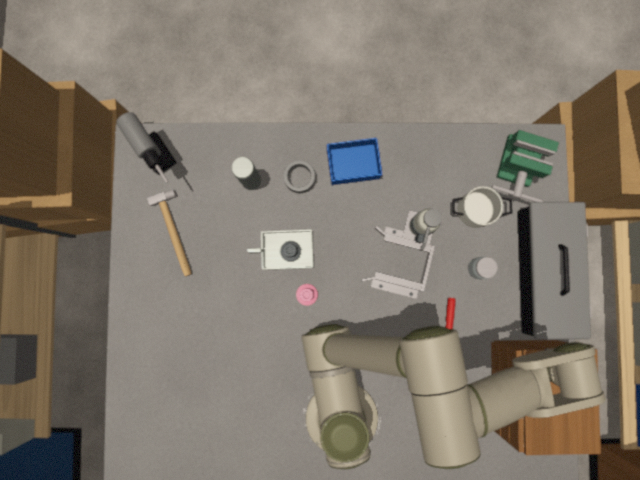

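View pics/scene1.png

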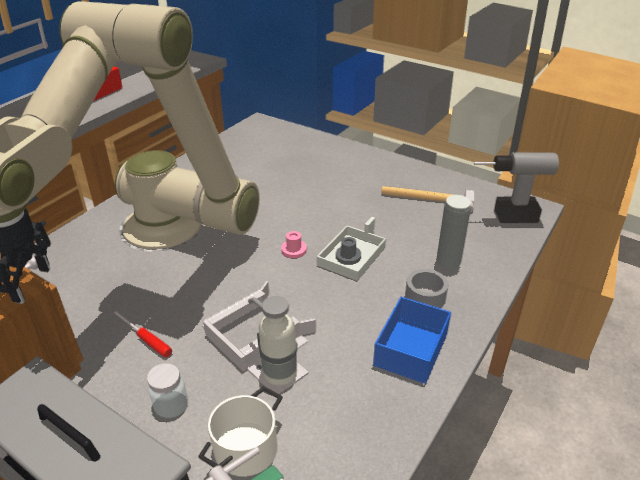

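```bash
python3 - <<'E'
from h import *
z=np.load('pics/top.npz'); save(z['im'],'crop1.png',(235,190,455,310),3.6)
W=cloud('top',z['d'])
# stand rails heights
m=(W[...,2]>.036)&(W[...,2]<.05); m[:190]=0;m[310:]=0;m[:,:355]=0;m[:,440:]=0
v,u=np.nonzero(m); print(len(v))
vis=np.zeros((480,640,3),np.uint8); 
vis[...]=np.clip(W[...,2:3]*1200,0,255).astype(np.uint8)
save(vis,'hgt.png',(235,190,455,310),3.6)
E
```

```text
805<stdin>:8: RuntimeWarning: invalid value encountered in cast
```

View pics/crop1.png

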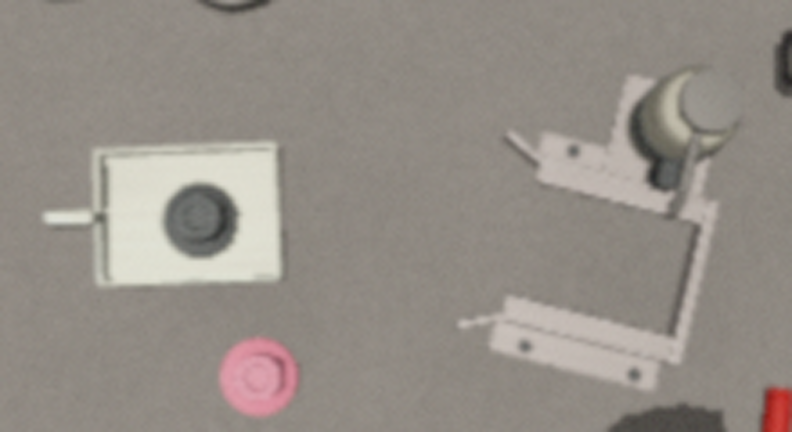

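View pics/hgt.png

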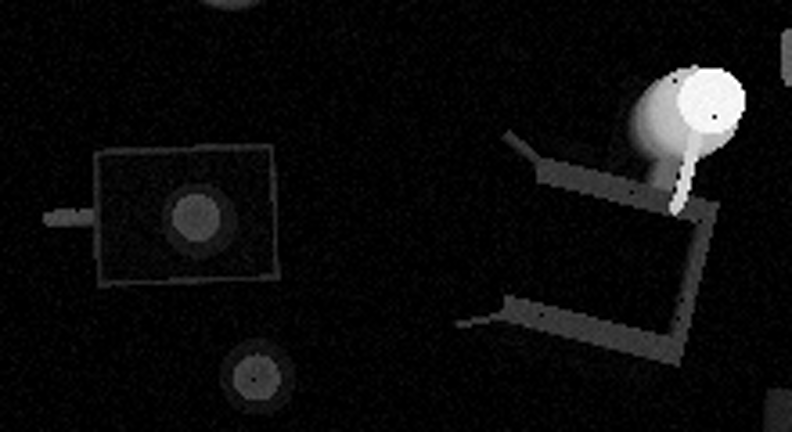

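```bash
cat > fit.py <<'E'
from h import *
def reg(W,box,lo,hi):
    x0,y0,x1,y1=box; S=W[y0:y1,x0:x1].reshape(-1,3); return S[(S[:,2]>lo)&(S[:,2]<hi)]
def tray(W,box):
    P=reg(W,box,.018,.038)
    Q=(P[:,:2]*1000).astype(np.float32)
    return P,cv2.minAreaRect(Q)
E
python3 - <<'E'
from fit import *
z=np.load('pics/top.npz'); W=cloud('top',z['d'])
px=lambda p:[(a/3.6+235-.36,b/3.6+190-.36) for a,b in p]
P=reg(W,(258,225,318,275),.02,.037); P=P[abs(P[:,0]-P[:,0].mean())<.07]
H=reg(W,(280,238,302,262),.042,.056); hub=H[:,:2].mean(0); print('hub',hub,H[:,2].mean())
# walls only, excl. hub
P=P[np.linalg.norm(P[:,:2]-hub,axis=1)>.04]
print('tray rect',cv2.minAreaRect((P[:,:2]*1000).astype(np.float32)),len(P))
F=reg(W,(244,240,262,260),.046,.062); c=F[:,:2].mean(0); print('fin',c,F.min(0),F.max(0))
print('tray corners',world('top',px([(95,150),(273,145),(279,280),(99,286)]),0,.03).round(4))
print('lip upper',world('top',px([(537,181),(663,212)]),0,.044).round(4),'lower',world('top',px([(509,296),(675,336)]),0,.044).round(4))
S=reg(W,(370,215,436,295),.038,.050)
a0=world('top',px([(509,296)]),0,.044)[0];
from collections import Counter
for al in np.radians([11,12,13,14,15]):
  pass
A=world('top',px([(537,181),(663,212),(509,296),(675,336)]),0,.044)[:,:2]
d=(A[0]-A[1]); d/=np.linalg.norm(d); e=A[2]-A[3]; e/=np.linalg.norm(e); print('yaw y-axis deg from +y',np.degrees(np.arctan2(-d[0],d[1])),np.degrees(np.arctan2(-e[0],e[1])))
def cost(p,ret=False):
    th,ox,oy=p; y=np.array([-np.sin(th),np.cos(th)]); x=np.array([np.cos(th),np.sin(th)])
    Q=S[:,:2]-[ox,oy]; return Q@x,Q@y
th=(np.arctan2(-d[0],d[1])+np.arctan2(-e[0],e[1]))/2
X,Y=cost((th,*A.mean(0)))
print('yaw',np.degrees(th),A.mean(0))
print(np.histogram(X,np.arange(-.1,.1,.004)))
print(np.histogram(Y,np.arange(-.14,.14,.004)))
C=reg(W,(405,195,450,245),.19,.215); print('cap',C[:,:2].mean(0),C[:,2].mean(),np.median(C,0),(C.min(0)+C.max(0))/2)
E
```

```text
hub [0.52117793 0.16223846] 0.051686295589522376
tray rect ((526.5037841796875, 176.93324279785156), (120.7750015258789, 168.3199462890625), 2.2861709594726562) 244
fin [0.52249889 0.27197212] [0.51543518 0.25208474 0.04617987] [0.52852258 0.29362116 0.06130382]
tray corners [[0.5828 0.2526 0.03  ]
 [0.5874 0.0959 0.03  ]
 [0.4688 0.0903 0.03  ]
 [0.4632 0.2477 0.03  ]]
lip upper [[ 0.5547 -0.1345  0.044 ]
 [ 0.5278 -0.2442  0.044 ]] lower [[ 0.4547 -0.1092  0.044 ]
 [ 0.4202 -0.2529  0.044 ]]
yaw y-axis deg from +y -13.805350870355387 -13.506959067246775
yaw -13.65615496880108 [ 0.48936056 -0.18519311]
(array([ 0,  0,  0,  0,  0,  1, 33, 67, 56, 57, 65, 57, 11,  3,  4,  4,  2,
        4,  5,  4,  2,  1,  5,  4,  4,  4,  5,  3,  4,  4,  2,  6,  4,  4,
        4,  5,  5, 28, 47, 58, 55, 55, 41, 12,  7,  6,  2,  2,  2]), array([-1.00000000e-01, -9.60000000e-02, -9.20000000e-02, -8.80000000e-02,
       -8.40000000e-02, -8.00000000e-02, -7.60000000e-02, -7.20000000e-02,
       -6.80000000e-02, -6.40000000e-02, -6.00000000e-02, -5.60000000e-02,
       -5.20000000e-02, -4.80000000e-02, -4.
[... 1731 characters left out ...]
0e-02,
        2.00000000e-02,  2.40000000e-02,  2.80000000e-02,  3.20000000e-02,
        3.60000000e-02,  4.00000000e-02,  4.40000000e-02,  4.80000000e-02,
        5.20000000e-02,  5.60000000e-02,  6.00000000e-02,  6.40000000e-02,
        6.80000000e-02,  7.20000000e-02,  7.60000000e-02,  8.00000000e-02,
        8.40000000e-02,  8.80000000e-02,  9.20000000e-02,  9.60000000e-02,
        1.00000000e-01,  1.04000000e-01,  1.08000000e-01,  1.12000000e-01,
        1.16000000e-01,  1.20000000e-01,  1.24000000e-01,  1.28000000e-01,
        1.32000000e-01,  1.36000000e-01]))
cap [ 0.60470692 -0.25261548] 0.20315338789417448 [ 0.60491093 -0.25230021  0.20364541] [ 0.60496039 -0.25368385  0.20131135]
```

Emit:
step_arm([
  {"xyz": [0,0,0],"turn": [0,0,-1],"gripper": 1},
  {"xyz": [0,0,0],"turn": [0,0,-1],"gripper": 1},
  {"xyz": [0,0,0],"turn": [0,0,-1],"gripper": 1},
  {"xyz": [0,0,0],"turn": [0,0,-1],"gripper": 1},
  {"xyz": [0,0,0],"turn": [0,0,-1],"gripper": 1},
  {"xyz": [0,0,0],"turn": [0,0,-1],"gripper": 1},
  {"xyz": [0,0,0],"turn": [0,0,-1],"gripper": 1},
  {"xyz": [0,0,0],"turn": [0,0,-1],"gripper": 1},
  {"xyz": [0,0,0],"turn": [0,0,-1],"gripper": 1},
  {"xyz": [0,0,0],"turn": [0,0,-1],"gripper": 1},
  {"xyz": [0,0,0],"turn": [0,0,-1],"gripper": 1},
  {"xyz": [0,0,0],"turn": [0,0,-1],"gripper": 1},
  {"xyz": [0,0,0],"turn": [0,0,-1],"gripper": 1},
  {"xyz": [0,0,0],"turn": [0,0,-1],"gripper": 1},
  {"xyz": [0,0,0],"turn": [0,0,-1],"gripper": 1},
])

```text
time_s: 1.35
position: [0.2161, -0.5056, 0.2499]
tool_rot: [[0.999, 0.037, -0.0], [0.037, -0.999, 0.001], [-0.0, -0.001, -1.0]]
ft_force: [0.5, 0.1, 0.1]
grip_width: 0.0857
```

Emit:
step_arm([
  {"xyz": [0.3,-0.7,0],"turn": [0,0,0],"gripper": 1},
  {"xyz": [0.3,-0.7,0],"turn": [0,0,0],"gripper": 1},
  {"xyz": [0.3,-0.7,0],"turn": [0,0,0],"gripper": 1},
  {"xyz": [0.3,-0.7,0],"turn": [0,0,0],"gripper": 1},
  {"xyz": [0.3,-0.7,0],"turn": [0,0,0],"gripper": 1},
  {"xyz": [0.3,-0.7,0],"turn": [0,0,0],"gripper": 1},
  {"xyz": [0.3,-0.7,0],"turn": [0,0,0],"gripper": 1},
  {"xyz": [0.3,-0.7,0],"turn": [0,0,0],"gripper": 1},
  {"xyz": [0.3,-0.7,0],"turn": [0,0,0],"gripper": 1},
  {"xyz": [0.3,-0.7,0],"turn": [0,0,0],"gripper": 1},
  {"xyz": [0.3,-0.7,0],"turn": [0,0,0],"gripper": 1},
  {"xyz": [0.3,-0.7,0],"turn": [0,0,0],"gripper": 1},
  {"xyz": [0.3,-0.7,0],"turn": [0,0,0],"gripper": 1},
  {"xyz": [0.3,-0.7,0],"turn": [0,0,0],"gripper": 1},
  {"xyz": [0.3,-0.7,0],"turn": [0,0,0],"gripper": 1},
  {"xyz": [0.3,-0.7,0],"turn": [0,0,0],"gripper": 1},
  {"xyz": [0.3,-0.7,0],"turn": [0,0,0],"gripper": 1},
  {"xyz": [0.3,-0.7,0],"turn": [0,0,0],"gripper": 1},
  {"xyz": [0.3,-0.7,0],"turn": [0,0,0],"gripper": 1},
  {"xyz": [0.3,-0.7,0],"turn": [0,0,0],"gripper": 1},
])

```text
time_s: 3.02
position: [0.4376, 0.0635, 0.2502]
tool_rot: [[0.999, 0.033, -0.0], [0.033, -0.999, 0.0], [-0.0, -0.0, -1.0]]
ft_force: [-0.2, -0.4, 0.8]
grip_width: 0.0855
```

Emit:
step_arm([
  {"xyz": [0.287,-0.644,0],"turn": [0,0,0],"gripper": 1},
  {"xyz": [0.287,-0.644,0],"turn": [0,0,0],"gripper": 1},
  {"xyz": [0.287,-0.644,0],"turn": [0,0,0],"gripper": 1},
  {"xyz": [0.287,-0.644,0],"turn": [0,0,0],"gripper": 1},
  {"xyz": [0.287,-0.644,0],"turn": [0,0,0],"gripper": 1},
  {"xyz": [0.287,-0.644,0],"turn": [0,0,0],"gripper": 1},
  {"xyz": [0.287,-0.644,0],"turn": [0,0,0],"gripper": 1},
  {"xyz": [0.287,-0.644,0],"turn": [0,0,0],"gripper": 1},
  {"xyz": [0,0,0.7],"turn": [0,0,0],"gripper": 1},
  {"xyz": [0,0,0.7],"turn": [0,0,0],"gripper": 1},
  {"xyz": [0,0,0.7],"turn": [0,0,0],"gripper": 1},
  {"xyz": [0,0,0.7],"turn": [0,0,0],"gripper": 1},
  {"xyz": [0,0,0.7],"turn": [0,0,0],"gripper": 1},
  {"xyz": [0,0,0],"turn": [0,0,0],"gripper": 1},
])

```text
time_s: 4.18
position: [0.5199, 0.2701, 0.1051]
tool_rot: [[0.999, 0.033, -0.01], [0.033, -0.999, -0.003], [-0.01, 0.002, -1.0]]
ft_force: [-1.1, 0.4, 0.1]
grip_width: 0.0852
```

```bash
python3 - <<'E'
from h import *
im,d=grab('scene'); save(im,'s2.png',(290,150,490,300),4)
print(env.observe()['position'])
E
```

```text
[0.52129906 0.27047835 0.1081584 ]
```

View pics/s2.png

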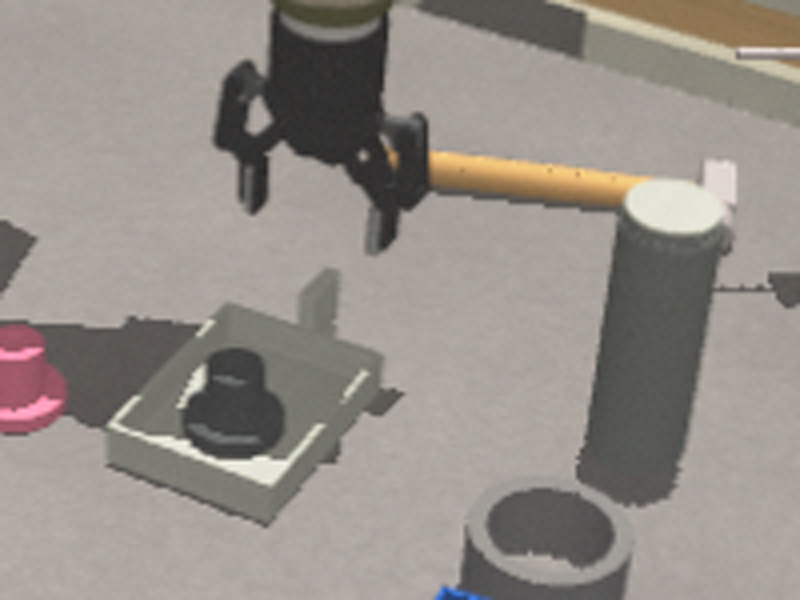

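Emit:
step_arm([
  {"xyz": [0.03,-0.05,0.34],"turn": [0,0,0],"gripper": 1},
  {"xyz": [0,0,0.34],"turn": [0,0,0],"gripper": 1},
  {"xyz": [0,0,0.34],"turn": [0,0,0],"gripper": 1},
  {"xyz": [0,0,0.34],"turn": [0,0,0],"gripper": 1},
  {"xyz": [0,0,0.34],"turn": [0,0,0],"gripper": 1},
  {"xyz": [0,0,0],"turn": [0,0,0],"gripper": 1},
  {"xyz": [0,0,0],"turn": [0,0,0],"gripper": 1},
])

```text
time_s: 4.82
position: [0.5243, 0.2731, 0.0437]
tool_rot: [[0.999, 0.033, 0.001], [0.033, -0.999, 0.0], [0.001, -0.0, -1.0]]
ft_force: [0.3, 0.7, -0.3]
grip_width: 0.0856
```

Emit:
step_arm([
  {"xyz": [0,0,0],"turn": [0,0,0],"gripper": -1},
  {"xyz": [0,0,0],"turn": [0,0,0],"gripper": -1},
  {"xyz": [0,0,0],"turn": [0,0,0],"gripper": -1},
  {"xyz": [0,0,0],"turn": [0,0,0],"gripper": -1},
  {"xyz": [0,0,0],"turn": [0,0,0],"gripper": -1},
  {"xyz": [0,0,0],"turn": [0,0,0],"gripper": -1},
  {"xyz": [0,0,0],"turn": [0,0,0],"gripper": -1},
  {"xyz": [0,0,0],"turn": [0,0,0],"gripper": -1},
  {"xyz": [0,0,0],"turn": [0,0,0],"gripper": -1},
  {"xyz": [0,0,0],"turn": [0,0,0],"gripper": -1},
], squeeze=50)

```text
time_s: 5.65
position: [0.5237, 0.273, 0.0426]
tool_rot: [[0.999, 0.033, 0.0], [0.033, -0.999, 0.0], [0.0, -0.0, -1.0]]
ft_force: [-0.9, -0.3, 4.6]
grip_width: 0.0115
```

Emit:
step_arm([
  {"xyz": [0.023,0.1,0],"turn": [0,0,0],"gripper": -1},
  {"xyz": [0.046,0.2,0],"turn": [0,0,0],"gripper": -1},
  {"xyz": [0.069,0.3,0],"turn": [0,0,0],"gripper": -1},
  {"xyz": [0.08,0.35,0],"turn": [0,0,0],"gripper": -1},
  {"xyz": [0.08,0.35,0],"turn": [0,0,0],"gripper": -1},
  {"xyz": [0.08,0.35,0],"turn": [0,0,0],"gripper": -1},
  {"xyz": [0.08,0.35,0],"turn": [0,0,0],"gripper": -1},
  {"xyz": [0.08,0.35,0],"turn": [0,0,0],"gripper": -1},
  {"xyz": [0.08,0.35,0],"turn": [0,0,0],"gripper": -1},
  {"xyz": [0.08,0.35,0],"turn": [0,0,0],"gripper": -1},
  {"xyz": [0.069,0.3,0],"turn": [0,0,0],"gripper": -1},
  {"xyz": [0.058,0.25,0],"turn": [0,0,0],"gripper": -1},
  {"xyz": [0.036,0.155,0],"turn": [0,0,0],"gripper": -1},
  {"xyz": [0,0,0],"turn": [0,0,0],"gripper": -1},
  {"xyz": [0,0,0],"turn": [0,0,0],"gripper": -1},
])

```text
time_s: 6.9
position: [0.5633, 0.1232, 0.0426]
tool_rot: [[0.999, 0.032, 0.001], [0.032, -0.999, -0.001], [0.001, 0.001, -1.0]]
ft_force: [-0.9, -3.5, 4.9]
grip_width: 0.0109
```

Emit:
step_arm([
  {"xyz": [0,0,0],"turn": [0,0,0.17],"gripper": -1},
  {"xyz": [0,0,0],"turn": [0,0,0.34],"gripper": -1},
  {"xyz": [0,0,0],"turn": [0,0,0.4],"gripper": -1},
  {"xyz": [0,0,0],"turn": [0,0,0.45],"gripper": -1},
  {"xyz": [0,0,0],"turn": [0,0,0.45],"gripper": -1},
  {"xyz": [0,0,0],"turn": [0,0,0.45],"gripper": -1},
  {"xyz": [0,0,0],"turn": [0,0,0.45],"gripper": -1},
  {"xyz": [0,0,0],"turn": [0,0,0.4],"gripper": -1},
  {"xyz": [0,0,0],"turn": [0,0,0.28],"gripper": -1},
  {"xyz": [0,0,0],"turn": [0,0,0],"gripper": -1},
  {"xyz": [0,0,0],"turn": [0,0,0],"gripper": -1},
  {"xyz": [0,0,0],"turn": [0,0,0],"gripper": -1},
])

```text
time_s: 7.9
position: [0.5637, 0.1235, 0.0426]
tool_rot: [[0.972, -0.235, 0.002], [-0.235, -0.972, -0.0], [0.002, -0.0, -1.0]]
ft_force: [4.3, -2.9, 3.4]
grip_width: 0.0114
```

```bash
python3 - <<'E'
from h import *
im,d=grab('top'); save(im,'t3.png',(280,190,460,310),4)
s=env.observe(); print(s['position'],s['tool_rot'].round(4),s['ft_force'],s['grip_width'])
E
```

```text
[0.56372767 0.12354932 0.04262495] [[ 9.719e-01 -2.354e-01  1.900e-03]
 [-2.354e-01 -9.719e-01 -4.000e-04]
 [ 1.900e-03 -0.000e+00 -1.000e+00]] [ 3.64927431 -2.49469421  3.2695081 ] 0.011196864084021669
```

View pics/t3.png

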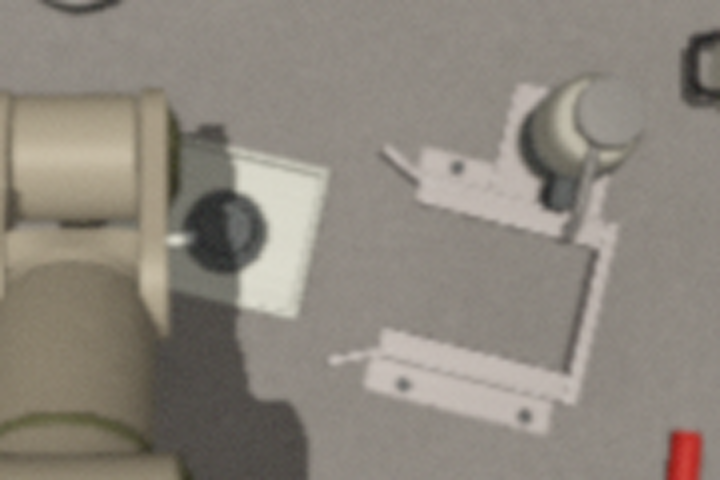

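```bash
python3 - <<'E'
from h import *
px=lambda p:[(a/4+280-.38,b/4+190-.38) for a,b in p]
A=world('top',px([(329,170),(297,318)]),0,.03)[:,:2]
B=world('top',px([(417,201),(383,330)]),0,.044)[:,:2]
th=np.radians(-13.66); x=np.array([np.cos(th),np.sin(th)]);y=np.array([-x[1],x[0]]);o=np.array([.4877,-.187])
for P in (A,B,env.observe()['position'][None,:2]): print(((P-o)@np.c_[x,y]).round(4))
d=A[0]-A[1]; print(np.degrees(np.arctan2(d[1],d[0])),np.linalg.norm(d))
E
```

```text
[[ 0.062   0.1386]
 [-0.0579  0.1361]]
[[ 0.0529  0.0667]
 [-0.0517  0.0696]]
[[0.0005 0.3197]]
-12.461972257103868 0.1199022428234304
```

Emit:
step_arm([
  {"xyz": [-0.03,0.1,0],"turn": [0,0,0],"gripper": -1},
  {"xyz": [0,0.2,0],"turn": [0,0,0],"gripper": -1},
  {"xyz": [0,0.3,0],"turn": [0,0,0],"gripper": -1},
  {"xyz": [0,0.35,0],"turn": [0,0,0],"gripper": -1},
  {"xyz": [0,0.35,0],"turn": [0,0,0],"gripper": -1},
  {"xyz": [0,0.35,0],"turn": [0,0,0],"gripper": -1},
  {"xyz": [0,0.35,0],"turn": [0,0,0],"gripper": -1},
  {"xyz": [0,0.25,0],"turn": [0,0,0],"gripper": -1},
  {"xyz": [0,0.2,0],"turn": [0,0,0],"gripper": -1},
])

```text
time_s: 8.7
position: [0.5385, 0.0295, 0.0426]
tool_rot: [[0.972, -0.236, 0.001], [-0.236, -0.972, 0.002], [-0.0, -0.002, -1.0]]
ft_force: [1.9, 8.0, 6.1]
grip_width: 0.0108
```

Emit:
step_arm([
  {"xyz": [0,0.2,0],"turn": [0,0,0],"gripper": -1},
  {"xyz": [0,0.2,0],"turn": [0,0,0],"gripper": -1},
  {"xyz": [0,0.2,0],"turn": [0,0,0],"gripper": -1},
  {"xyz": [0,0.2,0],"turn": [0,0,0],"gripper": -1},
])

```text
time_s: 9.03
position: [0.531, -0.0011, 0.0426]
tool_rot: [[0.972, -0.236, 0.001], [-0.236, -0.972, 0.002], [-0.0, -0.002, -1.0]]
ft_force: [2.5, 8.4, 6.3]
grip_width: 0.0114
```

Emit:
step_arm([
  {"xyz": [0,0.2,0],"turn": [0,0,0],"gripper": -1},
  {"xyz": [0,0.2,0],"turn": [0,0,0],"gripper": -1},
  {"xyz": [0,0.2,0],"turn": [0,0,0],"gripper": -1},
  {"xyz": [0,0.2,0],"turn": [0,0,0],"gripper": -1},
  {"xyz": [0,0.2,0],"turn": [0,0,0],"gripper": -1},
  {"xyz": [0,0.2,0],"turn": [0,0,0],"gripper": -1},
  {"xyz": [0,0.2,0],"turn": [0,0,0],"gripper": -1},
  {"xyz": [0,0.2,0],"turn": [0,0,0],"gripper": -1},
  {"xyz": [0,0.1,0],"turn": [0,0,0],"gripper": -1},
])

```text
time_s: 9.78
position: [0.5149, -0.0674, 0.0426]
tool_rot: [[0.972, -0.236, 0.0], [-0.236, -0.972, 0.002], [-0.0, -0.002, -1.0]]
ft_force: [1.7, 8.5, 7.7]
grip_width: 0.0112
```

Emit:
step_arm([
  {"xyz": [0,0.1,0],"turn": [0,0,0],"gripper": -1},
  {"xyz": [0,0.1,0],"turn": [0,0,0],"gripper": -1},
  {"xyz": [0,0.1,0],"turn": [0,0,0],"gripper": -1},
  {"xyz": [0,0,0],"turn": [0,0,0],"gripper": -1},
])

```text
time_s: 10.12
position: [0.512, -0.0791, 0.0426]
tool_rot: [[0.972, -0.236, 0.0], [-0.236, -0.972, 0.002], [-0.0, -0.002, -1.0]]
ft_force: [0.1, 4.7, 7.1]
grip_width: 0.0118
```

Emit:
step_arm([
  {"xyz": [0,0.06,0],"turn": [0,0,0],"gripper": -1},
  {"xyz": [0,0.06,0],"turn": [0,0,0],"gripper": -1},
  {"xyz": [0,0.06,0],"turn": [0,0,0],"gripper": -1},
])

```text
time_s: 10.37
position: [0.5104, -0.0854, 0.0426]
tool_rot: [[0.972, -0.236, 0.0], [-0.236, -0.972, 0.003], [-0.0, -0.003, -1.0]]
ft_force: [1.0, 9.1, 7.6]
grip_width: 0.0112
```

Emit:
step_arm([
  {"xyz": [0,0.04,0],"turn": [0,0,0],"gripper": -1},
])

```text
time_s: 10.45
position: [0.5101, -0.087, 0.0426]
tool_rot: [[0.972, -0.236, 0.0], [-0.236, -0.972, 0.003], [-0.0, -0.003, -1.0]]
ft_force: [2.6, 8.9, 8.4]
grip_width: 0.0111
```

Emit:
step_arm([
  {"xyz": [0,0.04,0],"turn": [0,0,0],"gripper": -1},
])

```text
time_s: 10.53
position: [0.5099, -0.0879, 0.0426]
tool_rot: [[0.972, -0.237, 0.001], [-0.237, -0.972, 0.004], [-0.0, -0.004, -1.0]]
ft_force: [8.5, 22.1, 7.0]
grip_width: 0.0114
```

Emit:
step_arm([
  {"xyz": [0,-0.02,0],"turn": [0,0,0],"gripper": -1},
  {"xyz": [0,0,0],"turn": [0,0,0],"gripper": 0.2},
  {"xyz": [0,0,0],"turn": [0,0,0],"gripper": 0.2},
  {"xyz": [0,0,0],"turn": [0,0,0],"gripper": 0.2},
  {"xyz": [0,0,0],"turn": [0,0,0],"gripper": 0.2},
  {"xyz": [0,0,0],"turn": [0,0,0],"gripper": 0.2},
  {"xyz": [0,0,0],"turn": [0,0,0],"gripper": 0.2},
  {"xyz": [0,0,0],"turn": [0,0,0],"gripper": 0.2},
])

```text
time_s: 11.2
position: [0.5099, -0.0892, 0.0422]
tool_rot: [[0.972, -0.236, -0.0], [-0.236, -0.972, 0.0], [-0.0, -0.0, -1.0]]
ft_force: [-0.1, -0.2, 0.2]
grip_width: 0.0512
```

Emit:
step_arm([
  {"xyz": [0,0,-0.4],"turn": [0,0,0],"gripper": 0.2},
  {"xyz": [0,0,-0.8],"turn": [0,0,0],"gripper": 0.2},
  {"xyz": [0,0,-0.8],"turn": [0,0,0],"gripper": 0.2},
  {"xyz": [0,0,-0.8],"turn": [0,0,0],"gripper": -1},
  {"xyz": [0,0,-0.8],"turn": [0,0,0],"gripper": -1},
  {"xyz": [0,-0.8,-0.8],"turn": [0,0,0],"gripper": -1},
  {"xyz": [0,-0.8,-0.8],"turn": [0,0,0],"gripper": -1},
  {"xyz": [0,-0.8,-0.4],"turn": [0,0,0],"gripper": -1},
  {"xyz": [0,-0.8,0],"turn": [0,0,0],"gripper": -1},
  {"xyz": [0,0,0],"turn": [0,0,0],"gripper": -1},
  {"xyz": [0,0,0],"turn": [0,0,0],"gripper": -1},
])

```text
time_s: 12.12
position: [0.5389, 0.0315, 0.2612]
tool_rot: [[0.972, -0.233, -0.0], [-0.233, -0.972, -0.0], [-0.0, 0.0, -1.0]]
ft_force: [-0.1, -0.6, -0.5]
grip_width: -0.0
```

```bash
python3 - <<'E'
from h import *
im,d=grab('top'); save(im,'t4.png',(320,190,460,310),5)
s=env.observe(); print(s['time_s'],s['position'],s['tool_rot'].round(4),s['ft_force'],s['grip_width'],s['q'])
W=cloud('top',d)
S=W[195:245,405:450].reshape(-1,3);C=S[(S[:,2]>.19)&(S[:,2]<.215)];print('cap',C.mean(0),(C.min(0)+C.max(0))/2)
E
```

```text
12.1667 [0.53880016 0.03041134 0.26090186] [[ 9.72e-01 -2.35e-01 -8.00e-04]
 [-2.35e-01 -9.72e-01 -2.00e-04]
 [-7.00e-04  3.00e-04 -1.00e+00]] [-0.50837105 -0.0701242   0.19874731] -0.0002594490971045446 [-9.33792696e+00  2.03561539e+01  7.48245517e+01 -1.62898221e-02
  8.48609177e+01  4.25292176e+00]
cap [ 0.60472418 -0.25252775  0.20291881] [ 0.60463239 -0.2534746   0.20068241]
```

View pics/t4.png

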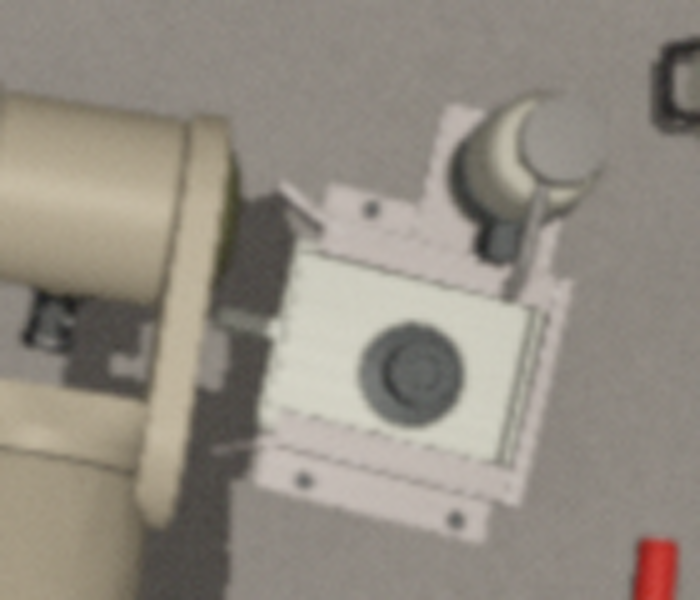

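Emit:
step_arm([
  {"xyz": [0.327,0.649,0],"turn": [0,0,0],"gripper": -1},
  {"xyz": [0.327,0.649,0],"turn": [0,0,0],"gripper": -1},
  {"xyz": [0.327,0.649,0],"turn": [0,0,0],"gripper": -1},
  {"xyz": [0.327,0.649,0],"turn": [0,0,0],"gripper": -1},
  {"xyz": [0.327,0.649,0],"turn": [0,0,0],"gripper": -1},
  {"xyz": [0.327,0.649,0],"turn": [0,0,0],"gripper": -1},
  {"xyz": [0.327,0.649,0],"turn": [0,0,0],"gripper": -1},
  {"xyz": [0.327,0.649,0],"turn": [0,0,0],"gripper": -1},
  {"xyz": [0.327,0.649,0],"turn": [0,0,0],"gripper": -1},
  {"xyz": [0.327,0.649,0],"turn": [0,0,0],"gripper": -1},
  {"xyz": [0,0,0],"turn": [0,0,0],"gripper": -1},
  {"xyz": [0,0,0.4],"turn": [0,0,0],"gripper": -1},
  {"xyz": [0,0,0.3],"turn": [0,0,0],"gripper": -1},
  {"xyz": [0,0,0],"turn": [0,0,0],"gripper": -1},
  {"xyz": [0,0,0],"turn": [0,0,0],"gripper": -1},
])

```text
time_s: 13.42
position: [0.6042, -0.2535, 0.2327]
tool_rot: [[0.972, -0.237, -0.002], [-0.237, -0.972, 0.001], [-0.002, -0.001, -1.0]]
ft_force: [0.1, -0.6, -0.2]
grip_width: 0.0004
```

```bash
python3 - <<'E'
from h import *
im,d=grab('scene'); save(im,'s5.png',(180,200,360,410),2.8)
s=env.observe(); print(s['time_s'],s['position'],s['ft_force'])
E
```

```text
13.4667 [ 0.60455406 -0.25341607  0.23367692] [ 0.21292831 -0.68399191  0.31040958]
```

View pics/s5.png

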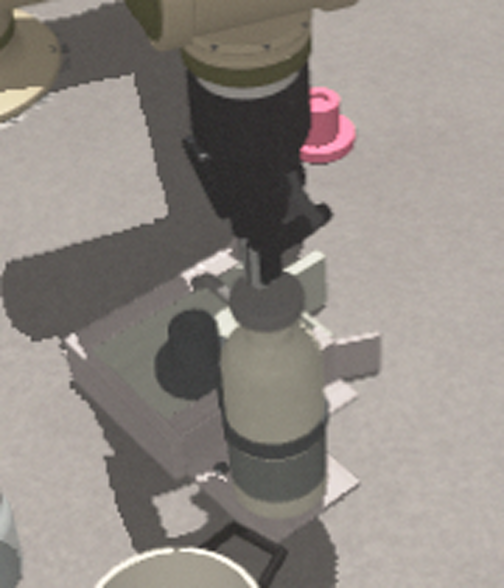

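Emit:
step_arm([
  {"xyz": [0,0,0.2],"turn": [0,0,0],"gripper": -1},
  {"xyz": [0,0,0.15],"turn": [0,0,0],"gripper": -1},
  {"xyz": [0,0,0.1],"turn": [0,0,0],"gripper": -1},
  {"xyz": [0,0,0],"turn": [0,0,0],"gripper": -1},
])

```text
time_s: 13.8
position: [0.605, -0.2531, 0.2151]
tool_rot: [[0.972, -0.236, 0.001], [-0.236, -0.972, -0.001], [0.001, 0.0, -1.0]]
ft_force: [0.5, -0.4, 5.5]
grip_width: 0.0002
```

Emit:
step_arm([
  {"xyz": [0,0,0.08],"turn": [0,0,0],"gripper": -1},
  {"xyz": [0,0,0],"turn": [0,0,0],"gripper": -1},
])

```text
time_s: 13.97
position: [0.605, -0.2531, 0.2126]
tool_rot: [[0.972, -0.236, 0.001], [-0.236, -0.972, -0.001], [0.001, 0.001, -1.0]]
ft_force: [-1.0, -0.4, 6.1]
grip_width: 0.0002
```

Emit:
step_arm([
  {"xyz": [0,0,0.07],"turn": [0,0,0],"gripper": -1},
  {"xyz": [0,0,0.03],"turn": [0,0,0],"gripper": -1},
  {"xyz": [0,0,0],"turn": [0,0,0],"gripper": -1},
  {"xyz": [0,0,0],"turn": [0,0,0],"gripper": -1},
])

```text
time_s: 14.3
position: [0.605, -0.2531, 0.2094]
tool_rot: [[0.972, -0.236, 0.002], [-0.236, -0.972, -0.001], [0.002, 0.001, -1.0]]
ft_force: [-2.0, -1.4, 7.6]
grip_width: -0.0001
```

Emit:
step_arm([
  {"xyz": [0,0,0.03],"turn": [0,0,0],"gripper": -1},
  {"xyz": [0,0,0],"turn": [0,0,0],"gripper": -1},
])

```text
time_s: 14.47
position: [0.6051, -0.2531, 0.2091]
tool_rot: [[0.972, -0.236, 0.002], [-0.236, -0.972, -0.002], [0.003, 0.001, -1.0]]
ft_force: [-1.8, -0.2, 11.1]
grip_width: 0.0001
```

Emit:
step_arm([
  {"xyz": [0,0,0.02],"turn": [0,0,0],"gripper": -1},
  {"xyz": [0,0,0],"turn": [0,0,0],"gripper": -1},
  {"xyz": [0,0,0],"turn": [0,0,0],"gripper": -1},
  {"xyz": [0,0,0],"turn": [0,0,0],"gripper": -1},
])

```text
time_s: 14.8
position: [0.6051, -0.2531, 0.209]
tool_rot: [[0.972, -0.236, 0.003], [-0.236, -0.972, -0.003], [0.004, 0.002, -1.0]]
ft_force: [-3.8, 0.2, 14.8]
grip_width: -0.0001
```

Emit:
step_arm([
  {"xyz": [0,0,-0.2],"turn": [0,0,0],"gripper": -1},
  {"xyz": [0,0,-0.3],"turn": [0,0,0],"gripper": -1},
  {"xyz": [0,0,-0.5],"turn": [0,0,0],"gripper": -1},
  {"xyz": [0,0,-0.5],"turn": [0,0,0],"gripper": -1},
  {"xyz": [-0.3,-0.65,0],"turn": [0,0,0],"gripper": -1},
  {"xyz": [-0.3,-0.65,0],"turn": [0,0,0],"gripper": -1},
  {"xyz": [-0.3,-0.65,0],"turn": [0,0,0],"gripper": -1},
  {"xyz": [-0.3,-0.65,0],"turn": [0,0,0],"gripper": -1},
  {"xyz": [-0.3,-0.65,0],"turn": [0,0,0],"gripper": -1},
  {"xyz": [-0.3,-0.65,0],"turn": [0,0,0],"gripper": -1},
  {"xyz": [-0.3,-0.65,0],"turn": [0,0,0],"gripper": -1},
  {"xyz": [-0.3,-0.65,0],"turn": [0,0,0],"gripper": -1},
  {"xyz": [-0.3,-0.65,0],"turn": [0,0,0],"gripper": -1},
  {"xyz": [-0.3,-0.65,0],"turn": [0,0,0],"gripper": -1},
  {"xyz": [0,0,0],"turn": [0,0,0],"gripper": -1},
  {"xyz": [0,0,0],"turn": [0,0,0],"gripper": -1},
])

```text
time_s: 16.13
position: [0.5492, 0.0292, 0.2662]
tool_rot: [[0.972, -0.234, -0.0], [-0.234, -0.972, -0.0], [-0.0, 0.0, -1.0]]
ft_force: [0.5, -0.6, -1.1]
grip_width: -0.0001
```

```bash
python3 - <<'E'
from h import *
im,d=grab('top'); save(im,'t6.png')
W=cloud('top',d)
S=W[195:245,405:450].reshape(-1,3);C=S[(S[:,2]>.18)&(S[:,2]<.215)];print('cap',C.mean(0),np.median(C[:,2]))
s=env.observe(); print(s['time_s'],s['position'],s['ft_force'])
E
```

```text
cap [ 0.60461847 -0.25260621  0.20306816] 0.20318571078474046
16.1833 [0.54952975 0.028223   0.26603366] [-0.32758274 -0.39455172 -0.78721139]
```

View pics/t6.png

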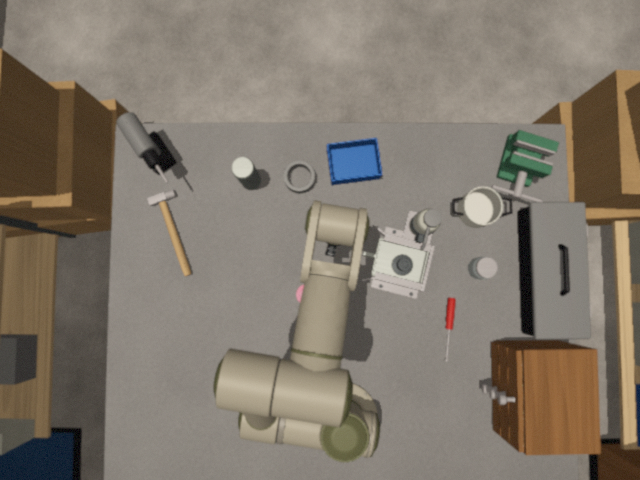

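The last picture shows the tray in the stand around (402,262) with the hub upright at (402,265). The cap is up at (427,220), and the bystanders are where they were in the first picture.

```bash
python3 -c "
from h import *
print(order.close_job())"
```

```text
the job is handed in; nothing more can be done
None
```

I slid the tray into the stand by its fin until it met the back stop, then pressed the canister cap down and let it come up again. The job was handed in at about 16 s of the 54 s allowed; no verdict is reported.

- **Tray home:** the push force jumped to about 24 N, with the grip point at 101 mm along the stand's y. That matches the tray's fully home place. I did not measure the tray's final position separately. In the pictures after release it sits against the back stop.
- **Hub:** it stands upright in the tray in the last top view.
- **Cap:** I pressed until the force reached 14.8 N and the tool stopped moving about 12 mm below the cap's raised height, so it was at the bottom. Afterwards the cap top measured 203 mm, the same as before the press.
- **Bystanders:** the spray can, tape, jar, pail, hammer and bin look unmoved compared with the first picture. The screwdriver was partly hidden in that picture, so only its visible red handle can be compared.
- **Robot:** it ended clear of everything, with no contact force.

No check failed. The stand position from the rails and the one from the cap differed by about 2 mm, within the calibration tolerance.

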